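# Draw out a paper punch's side guide to the marker and hold it

## Robot

A 7-joint arm with a two-finger parallel gripper is mounted at the origin on a cart in front of the work surface, level with it; the furniture and walls round the work are solid. World frame = base frame: x ahead of the robot, y to its left, z up, the work surface at z = 0. Lengths are in m, angles in rad, forces in N, time in s.
With the tool pointing down it reaches from about 0.4 to 0.85 m from the base axis. Payload 10.4 kg.
Tool frame: the origin (TCP) lies at the very end of the fingers, on their centre line; the grasp point (between the pads) lies 19 mm behind it; z points along the fingers, y is the line along which they close (so a half turn about z gives the same grasp; the last joint's range is limited). The gripper opens to 85 mm and grips with 20 to 120 N. Pads are 22 mm wide; open, the fingers measure 114 mm over their backs; the gripper's body (76 mm by 85 mm) begins 54 mm behind the grasp point. The pads swing forward as they close: fully open they stand 13 mm farther back than shut.
Start: joints at [-1.366, 0.332, -0.065, 1.46, 0.022, 1.35, -0.088], TCP at [0.141, 0.609, 0.231] pointing down, gripper open.
Joint ranges: [-2.6, 2.6], [-0.5, 2.12], [-1.47, 1.34], [0.16, 2.42], [-1.27, 4.41], [0.06, 2.06], [-2.6, 2.6]. Speed limits (rad/s): [2.22, 2.22, 2.79, 2.79, 3.14, 3.14, 3.14].

## Interface

Orientations are given as a unit quaternion [w, x, y, z].
In Python, from bench import ctrl, viewer gives the robot as it stands.
- The arm moves only by the shell command python3 -m pendant 'ROWS' [FORCE]. ROWS is JSON, a list of rows, each an object of numbers: "dx", "dy", "dz": the shift along the world's x, y, z in mm; "rx", "ry", "rz": the turn, a rotation vector about the world's x, y, z in degrees; "gripper": the finger opening in mm, from 0 to 85.4. In form: [{"dx": .., "dy": .., "dz": .., "rx": .., "ry": .., "rz": .., "gripper": ..}, ...]. A call has 1 to 8 rows; each row is the pose to reach, as a shift and turn from the pose commanded when the call began; what a row does not reach only later rows make up. A row lasts 1/12 s, in which the tool goes at most 41.7 mm and 7.16 degrees, less where a joint would pass 70% of its speed; a pose out of reach is approached as far as the arm can. A call with a gripper value outside its range is refused whole. The fingers move at their own pace and stop on an object; FORCE is the grip in N (left out, the last holds). Time passes only in rows, so rows that repeat a pose let the fingers close. It gives the time, the measured TCP pose, the force, the opening and the grip force at its end, in the units of the state.
- ctrl.observe(): the state, without advancing time (a new reading comes with each control period).
- viewer.grab_frame(name): name is "scene" or "top"; returns a dict with "image" (420x560x3 uint8, blue, green, red), "fov_y" (degrees; the focal length in pixels is half the picture's height over the tangent of half this angle, whatever the lens; pixels are square), "cx", "cy" (the principal point, pixels), "R" (3x3) and "t" (3): a world point X has camera coordinates R X + t. Camera axes: x right, y down, z forward; pixel columns grow to the right and rows downward; lengths in m; the calibration is good to about 2 mm. A picture is of the moment at which its call begins. There is no depth.
- ctrl.sign_off(): hands the job in; it is judged then, once.
The state is a dict: "time": time; "qpos": joint angles; "joint_velocities": joint speeds; "joint_efforts": joint torques, N m; "eef_pos": TCP position; "tool_rot": TCP orientation; "contact_force": force on the tool from outside, world axes, zero at the start; "ft_torque": the same for the moment, N m; "grip_width": finger opening in m; "grasp_force": force on a finger pad.
Only numpy, scipy, OpenCV 4.12 (cv2) and the standard library are available. Lean on these libraries where they do the work, as an engineer would, in place of code of your own. Each camera call takes 0.05 s, during which the arm holds its last target. There are 200 camera calls.

## Task

Set the side guide of the paper punch: swing the hinged hasp with the orange knob up off its catch post and fold it right back, then squeeze the red lock button on the guide arm's grey head and draw the arm out until its yellow pointer stands level with the red marker on the ruler. A spring pulls the arm home, so finish while still holding it there: keep the head in the gripper with the button squeezed in and do not let go. Do not shift the marker, and leave the things lying round the punch alone.

Things in the scene. Friction and masses are not known exactly. Their poses are not given: they have to be found in the camera images.
- punch: Paper punch, fixed: grey deck, black punch head at the back (59 mm high), aluminium sleeve (44 mm wide, 46 high) along the front, flat black ruler (7 mm high, white ticks every 10 mm) running out to its -y side. Origin on the desk under the deck; z up, +x to the black head (away from the robot), at some yaw. The guide arm draws out along the punch's -y (robot's right).
- hasp (a joint): Angle (rad) of the steel hasp strap: 0 = flat, slot over the arm's catch post (which keeps the arm from drawing out), knob on the punch's -y side; grows as the knob swings up and over towards +y; 1.57 upright, 2.9 folded right back (stop). Swings freely; past about 1.7 it falls back by itself.
- hasp_knob (a point): Centre of the orange barrel knob at the free end of the hasp: 16 mm diameter, 22 mm long along the punch's x, so it can be pinched from above across its two ends (22 mm along the punch's x) and turns between the fingers. When closed it is 60 mm above the desk; the bar of the arm (12 mm wide, top 40 mm high) runs beneath it.
- hasp_hinge (a point): Point on the hasp's hinge axis, which is parallel to the punch's x axis, 56 mm above the desk. The knob's centre is 64 mm from the hinge along the strap and 4 mm off the strap's mid plane on its upper face (above it when closed).
- guide_arm: Telescoping arm: steel bar with a catch post (8 mm square, top 62 mm high), grey head at its outer end: 24 mm along the punch's x, 40 along y, 14 to 74 mm above the desk, end plate 28 mm wide. Origin at desk height under the head's middle, axes as the punch; at home y = -0.150 m in the punch's frame. Slides along -y only, up to 0.14 m; a spring pulls it home with 3.5 to 5.5 N.
- lock_button (a joint): Travel (m) of the red lock button on the head's front (-x) face: 0 = out, 0.006 = fully in; from about 0.0045 the lock is clear. Moves along the punch's +x into the head; spring 3 N to start, 6 N fully in. While it is out, the arm is blocked about 1 mm from home; an arm let go when drawn out runs back until about 13 mm from home.
- grip_center (a point): Point to grip, 52 mm above the desk: middle of the head with the button in, at the button's height. The button (28 mm along y, 24 mm high) stands 8 mm proud of the head, 2 mm when in; across the punch's x, head with button measures 32 mm, 26 mm with the button in.
- pointer_tip (a point): Tip of the yellow pointer, a thin bar 3 mm wide that sticks out of the head's foot along the punch's -x over the ruler, 13.5 mm above the desk.
- marker (a joint): Where the red marker stands on the ruler (m): how far the guide arm must be drawn out from home for the pointer to be level with it. Held by friction only (4 N).
- marker_tip (a point): Tip of the red marker, a rider 14 x 16 x 12 mm on the ruler's front edge with a thin finger pointing to the arm. It is level with the pointer when the two tips agree along the punch's y; they stay about 1 mm apart along x.
- phone: Phone lying flat, 150 x 74 x 10 mm, a bystander to the left; origin under its centre.
- earbud_case: White earbud case, 46 x 60 x 22 mm, a bystander; origin under its centre.
- tea_light: Tea light in a low glass, 38 mm across, 15 mm high, a bystander; origin under its centre.
- staple_box: Tan box of staples, 30 x 52 x 21 mm, a bystander; origin under its centre.
- washi_1: Roll of salmon tape, 37 mm across, 15 mm high, lying flat, a bystander; origin under its centre.

How it is judged:
On the way, in this order (a step that is already met when the one before it is completed fails the run):
1. the hasp is swung off the post and folded back while the arm is still home (value of joint hasp above 1.9 rad and y of guide_arm in the frame of punch above -0.16 m), for 0.2 s.
2. the lock button is squeezed in (value of joint lock_button above 0.004 m and contact force between the fingers and guide_arm above 2 N), for 0.1 s.
At the end, for the whole second after the job is handed in: The yellow pointer is level with the red marker within 4 mm along the ruler and still, the gripper holds the head (more than 2 N) with the lock button at least 3 mm in, and the hasp is folded back (beyond 1.9 rad) (y of pointer_tip in the frame of marker_tip between -0.004 and 0.004 m and linear speed of guide_arm below 0.01 m/s and value of joint lock_button above 0.003 m and contact force between the fingers and guide_arm above 2 N and value of joint hasp above 1.9 rad); the arm keeps its last pose, push and grip.
It fails at once if the marker is shifted more than 4 mm (distance of marker_tip from where it was at the start of the episode above 0.004 m).
It fails at once if a bystander (phone, earbud case, tea light, staple box or tape roll) is moved more than 20 mm (distance of any of phone, earbud_case, tea_light, staple_box, washi_1 from where it was at the start of the episode above 0.02 m).
It also fails if it takes over 51 s, if anything falls off the work surface, if the arm or the gripper's body presses on something with over 40 N, if the wrist force passes 120 N, or if a joint passes its speed limit or range.

## Working session

There is one attempt and no reset: what is moved stays moved. The work goes in short steps, Python scripts to look and compute and a shell command to move; the robot and the scene stay as the last step left them, time stands still between calls to the robot, and variables do not carry over. Pictures are saved under pics/ and viewed, at most 10 in all, crops included, and the job is handed in when it is done.

```bash
mkdir -p pics; ls; python3 - <<'E'
from bench import ctrl, viewer
import cv2,pickle
d={}
for n in("scene","top"):
    f=viewer.grab_frame(n); d[n]=f; cv2.imwrite(f"pics/{n}0.png",f["image"]); print(n,f["fov_y"],f["cx"],f["cy"],f["R"],f["t"])
pickle.dump(d,open("f0.pkl","wb"))
print(ctrl.observe())
E
```

```text
pics
scene 56.92324357506381 280.24236621252254 213.51615447287466 [[ 0.82163197 -0.56988229 -0.01245338]
 [-0.39665532 -0.55591759 -0.73049311]
 [ 0.40937203  0.60513619 -0.68280651]] [-0.41690405  0.29926086  0.78191438]
top 43.17403411820362 283.1123026397615 208.09440370232227 [[ 0.01622715 -0.99969563 -0.01858316]
 [-0.99645778 -0.01463523 -0.08281126]
 [ 0.08251408  0.01986112 -0.99639197]] [0.06389233 0.58754192 1.32643191]
{'time': 0.1, 'qpos': array([-1.36560539,  0.33282197, -0.06470043,  1.46084789,  0.02164188,
        1.34985284, -0.08851739]), 'joint_velocities': array([ 0.00094054, -0.00174622,  0.00183512, -0.00290843, -0.00135339,
       -0.00085271, -0.00142874]), 'joint_efforts': array([ 2.85946924e-03, -6.26743627e+01,  5.00712229e-02, -3.92427707e+01,
        1.63232553e-02,  7.00553399e-03,  5.66095821e-05]), 'eef_pos': array([0.14108488, 0.60854431, 0.2305917 ]), 'tool_rot': array([-2.33177029e-05,  1.13643777e-01,  9.93521369e-01, -6.16306843e-04]), 'contact_force': array([ 0.27657627, -0.21583701, -0.15290809]), 'ft_torque': array([0.02700258, 0.00486181, 0.03274445]), 'grasp_force': 0.0, 'grip_width': 0.08513581529803242}
```

View pics/scene0.png

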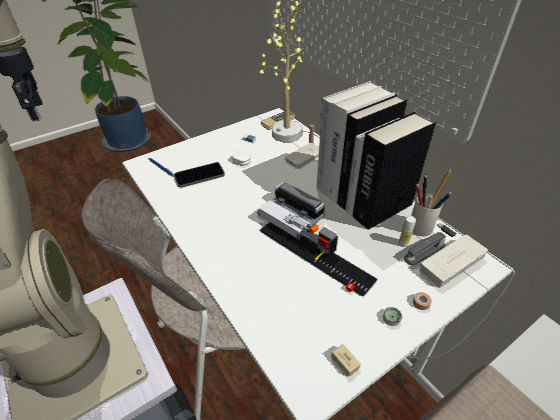

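View pics/top0.png

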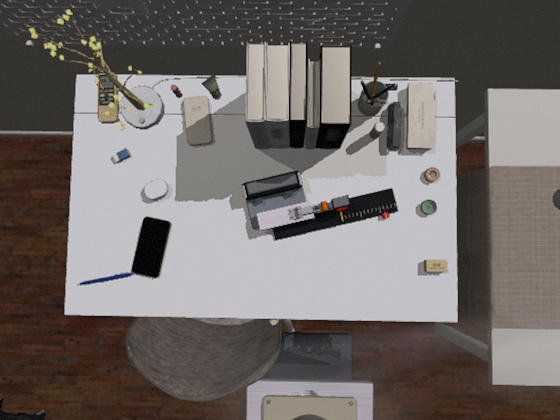

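The overview shows the knob in the top view at about (323,208), the button/head at (341,203), the pointer at (341,215) and the marker at (386,215). I'll measure these with masks and a zoom.

```bash
cat > h.py <<'E'
import numpy as np, cv2
def K(f):
    F=f["image"].shape[0]/2/np.tan(np.radians(f["fov_y"])/2); return np.array([[F,0,f["cx"]],[0,F,f["cy"]],[0,0,1]])
def plane(f,px,z):
    R,t=np.array(f["R"]),np.array(f["t"]); c=-R.T@t
    d=R.T@np.linalg.inv(K(f))@[px[0],px[1],1]; return c+d*(z-c[2])/d[2]
def proj(f,X):
    p=K(f)@(np.array(f["R"])@X+np.array(f["t"])); return p[:2]/p[2]
def tri(f,p,g,q):
    P=[K(a)@np.c_[np.array(a["R"]),np.array(a["t"])] for a in(f,g)]
    h=cv2.triangulatePoints(P[0],P[1],np.array(p,float).reshape(2,1),np.array(q,float).reshape(2,1)); return (h[:3]/h[3]).ravel()
HSV={"red":((0,150,90),(7,255,255)),"orange":((8,170,120),(20,255,255)),"yellow":((21,130,80),(34,255,255))}
def blobs(f,col,box):
    x0,y0,x1,y1=box; hsv=cv2.cvtColor(f["image"],cv2.COLOR_BGR2HSV)
    m=cv2.inRange(hsv,*map(np.array,HSV[col]))
    if col=="red": m|=cv2.inRange(hsv,np.array((172,150,90)),np.array((180,255,255)))
    k=np.zeros_like(m);k[y0:y1,x0:x1]=m[y0:y1,x0:x1]
    n,_,s,c=cv2.connectedComponentsWithStats(k,connectivity=8)
    return [(s[i].tolist(),c[i].round(2).tolist()) for i in range(1,n)]
def zoom(f,box,k):
    x0,y0,x1,y1=box; return cv2.resize(f["image"][y0:y1,x0:x1],None,fx=k,fy=k,interpolation=cv2.INTER_CUBIC)
E
python3 - <<'E'
import pickle; from h import *
d=pickle.load(open("f0.pkl","rb"))
B={"scene":(250,175,390,305),"top":(235,165,405,245)}
for n in d:
    for c in HSV: print(n,c,blobs(d[n],c,B[n]))
a=zoom(d["top"],(240,165,405,245),4); b=zoom(d["scene"],(250,175,390,305),4)
cv2.imwrite("pics/z1.png",zoom(d["top"],(240,165,405,245),4.8));cv2.imwrite("pics/z2.png",zoom(d["scene"],(250,175,390,305),4.6))
E
```

```text
scene red [([318, 237, 11, 11, 40], [324.23, 241.35]), ([346, 283, 9, 9, 42], [350.21, 286.38])]
scene orange [([310, 224, 8, 8, 40], [314.05, 227.58])]
scene yellow [([315, 250, 11, 10, 24], [319.46, 254.75])]
top red [([337, 207, 11, 4, 25], [341.64, 208.36]), ([384, 211, 1, 1, 1], [384.0, 211.0]), ([382, 213, 3, 5, 11], [383.18, 215.09]), ([386, 212, 3, 5, 10], [386.9, 213.8])]
top orange [([322, 202, 6, 8, 40], [324.4, 205.6])]
top yellow [([340, 211, 4, 9, 19], [341.16, 215.42])]
```

View pics/z1.png

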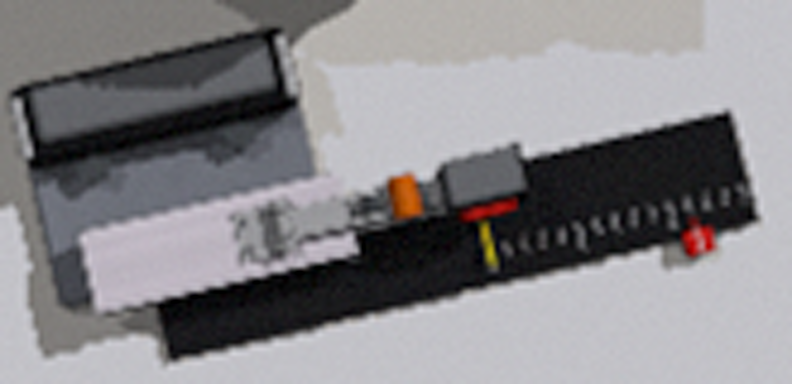

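View pics/z2.png

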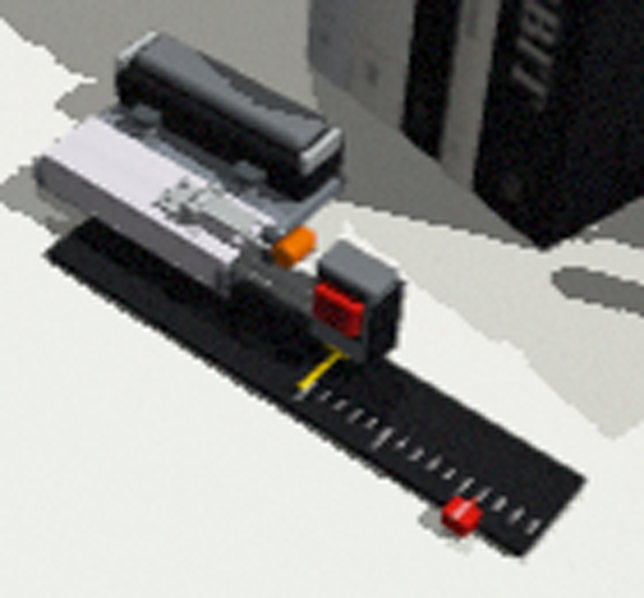

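The zooms are clear: the strap runs from the hinge at about (275,225) to the knob at (405,195), with the head beside it. In zoomed top-view pixels, the ruler's front edge runs from (170,360) to (757,215).

```bash
python3 - <<'E'
import pickle; from h import *
d=pickle.load(open("f0.pkl","rb")); T,S=d["top"],d["scene"]
np.set_printoptions(precision=4,suppress=True)
u=lambda x,y:((x+.5)/4.8-.5+240,(y+.5)/4.8-.5+165)
v=lambda x,y:((x+.5)/4.6-.5+250,(y+.5)/4.6-.5+175)
r1,r2=plane(T,u(170,360),.007),plane(T,u(757,215),.007)
s1,s2=plane(S,v(48,257),.007),plane(S,v(520,556),.007)
for a,b in((r1,r2),(s1,s2)): w=a-b; print("ruler",a,b,np.degrees(np.arctan2(w[1],w[0]))-90)
print("knob tri",tri(T,(324.4,205.6),S,(314.05,227.58)), plane(T,(324.4,205.6),.062),plane(S,(314.05,227.58),.062))
print("pointer",tri(T,(341.16,215.42),S,(319.46,254.75)),plane(T,(341.16,215.42),.0135),plane(S,(319.46,254.75),.0135))
print("marker tri",tri(T,(385,214.5),S,(350.2,286.4)),plane(T,(385,214.5),.012),plane(S,(350.2,286.4),.012))
print("head top corners",[plane(T,u(*p),.074) for p in((441,160),(520,146),(526,192),(450,208))])
print("head top S",[plane(S,v(*p),.074) for p in((345,240),(402,280),(372,301),(318,265))])
print("button tri",tri(T,(341.64,208.36),S,(324.23,241.35)),plane(S,(324.23,241.35),.052))
print("tea..",[plane(T,p,.02) for p in((428,207),(431,175),(435,266))], "books", plane(T,(347,147),0.2))
E
```

```text
ruler [0.5065 0.0928 0.007 ] [ 0.5889 -0.2202  0.007 ] 14.759946201775549
ruler [0.5031 0.0885 0.007 ] [ 0.582  -0.2216  0.007 ] 14.277558112388718
knob tri [ 0.5907 -0.0296  0.0636] [ 0.5911 -0.0298  0.062 ] [ 0.5913 -0.0281  0.062 ]
pointer [ 0.5712 -0.0758  0.0175] [ 0.5708 -0.0757  0.0135] [ 0.5749 -0.0741  0.0135]
marker tri [ 0.5749 -0.188   0.0097] [ 0.5749 -0.1878  0.012 ] [ 0.5731 -0.1889  0.012 ]
head top corners [array([ 0.6092, -0.0463,  0.074 ]), array([ 0.6169, -0.0865,  0.074 ]), array([ 0.5934, -0.0897,  0.074 ]), array([ 0.5846, -0.0511,  0.074 ])]
head top S [array([ 0.6062, -0.0499,  0.074 ]), array([ 0.6116, -0.0899,  0.074 ]), array([ 0.5892, -0.0923,  0.074 ]), array([ 0.5829, -0.0561,  0.074 ])]
button tri [ 0.5859 -0.0734  0.0548] [ 0.5887 -0.072   0.052 ]
tea.. [array([ 0.5951, -0.2954,  0.02  ]), array([ 0.6773, -0.3035,  0.02  ]), array([ 0.4462, -0.312 ,  0.02  ])] books [ 0.7109 -0.0709  0.2   ]
```

Yaw comes out at about +14.5°, with the knob at (0.591, −0.029), the head centre at about (0.599, −0.070) and a draw of about 110 mm. First I'll move above the knob.

```bash
python3 -m pendant '[{"dx":450,"dy":-638,"dz":0,"rz":-62.5,"gripper":45},{"dx":450,"dy":-638,"dz":0,"rz":-62.5,"gripper":45},{"dx":450,"dy":-638,"dz":0,"rz":-62.5,"gripper":45},{"dx":450,"dy":-638,"dz":0,"rz":-62.5,"gripper":45},{"dx":450,"dy":-638,"dz":0,"rz":-62.5,"gripper":45},{"dx":450,"dy":-638,"dz":0,"rz":-62.5,"gripper":45},{"dx":450,"dy":-638,"dz":0,"rz":-62.5,"gripper":45},{"dx":450,"dy":-638,"dz":0,"rz":-62.5,"gripper":45}]' 30
```

```text
validation failed for argument at $[0]...
```

```bash
python3 -m pendant '[{"dx":450,"dy":-638,"dz":0,"rx":0,"ry":0,"rz":-62.5,"gripper":45},{"dx":450,"dy":-638,"dz":0,"rx":0,"ry":0,"rz":-62.5,"gripper":45},{"dx":450,"dy":-638,"dz":0,"rx":0,"ry":0,"rz":-62.5,"gripper":45},{"dx":450,"dy":-638,"dz":0,"rx":0,"ry":0,"rz":-62.5,"gripper":45},{"dx":450,"dy":-638,"dz":0,"rx":0,"ry":0,"rz":-62.5,"gripper":45},{"dx":450,"dy":-638,"dz":0,"rx":0,"ry":0,"rz":-62.5,"gripper":45},{"dx":450,"dy":-638,"dz":0,"rx":0,"ry":0,"rz":-62.5,"gripper":45},{"dx":450,"dy":-638,"dz":0,"rx":0,"ry":0,"rz":-62.5,"gripper":45}]' 30; python3 -c "
from bench import ctrl;s=ctrl.observe();print(s)"
```

```text
time: 0.77
eef_pos: [0.3339, 0.3344, 0.2312]
tool_rot: [-0.0, 0.579, 0.816, -0.0]
contact_force: [-0.3, 0.7, -0.9]
grip_width: 0.0453
grasp_force: 0.0
{'time': 0.7667, 'qpos': array([-1.08972113, -0.01335842,  0.20609191,  1.85749653,  0.00261241,
        1.29725698, -0.54744725]), 'joint_velocities': array([ 0.49939969, -0.26234516,  0.47841263,  0.25093185,  0.05577691,
        0.00097461, -0.53476742]), 'joint_efforts': array([ -4.76607174, -35.65392494,  -2.8638766 , -38.34738851,
        -0.25913469,   0.29143682,   1.04445934]), 'eef_pos': array([0.33390691, 0.33444618, 0.23116289]), 'tool_rot': array([-1.11810488e-04,  5.78546272e-01,  8.15649556e-01, -3.43393688e-05]), 'contact_force': array([-0.30912575,  0.65354864, -0.89890112]), 'ft_torque': array([-0.01866208, -0.03489229, -0.0045924 ]), 'grasp_force': 0.0, 'grip_width': 0.04534196760140118}
```

```bash
python3 -m pendant '[{"dx":258,"dy":-365,"dz":-60,"rx":0,"ry":0,"rz":-5.2,"gripper":45},{"dx":258,"dy":-365,"dz":-60,"rx":0,"ry":0,"rz":-5.2,"gripper":45},{"dx":258,"dy":-365,"dz":-60,"rx":0,"ry":0,"rz":-5.2,"gripper":45},{"dx":258,"dy":-365,"dz":-60,"rx":0,"ry":0,"rz":-5.2,"gripper":45},{"dx":258,"dy":-365,"dz":-60,"rx":0,"ry":0,"rz":-5.2,"gripper":45},{"dx":258,"dy":-365,"dz":-60,"rx":0,"ry":0,"rz":-5.2,"gripper":45},{"dx":258,"dy":-365,"dz":-60,"rx":0,"ry":0,"rz":-5.2,"gripper":45},{"dx":258,"dy":-365,"dz":-60,"rx":0,"ry":0,"rz":-5.2,"gripper":45}]'
```

```text
time: 1.43
eef_pos: [0.5246, 0.0648, 0.1868]
tool_rot: [0.0, 0.612, 0.791, 0.0]
contact_force: [0.2, 1.8, 0.6]
grip_width: 0.0453
grasp_force: 0.0
```

```bash
python3 -m pendant '[{"dx":66,"dy":-94,"dz":-57,"rx":0,"ry":0,"rz":0,"gripper":45},{"dx":66,"dy":-94,"dz":-77,"rx":0,"ry":0,"rz":0,"gripper":45},{"dx":66,"dy":-94,"dz":-77,"rx":0,"ry":0,"rz":0,"gripper":45},{"dx":66,"dy":-94,"dz":-77,"rx":0,"ry":0,"rz":0,"gripper":45},{"dx":66,"dy":-94,"dz":-77,"rx":0,"ry":0,"rz":0,"gripper":45},{"dx":66,"dy":-94,"dz":-77,"rx":0,"ry":0,"rz":0,"gripper":45}]'
python3 - <<'E'
from bench import viewer; from h import *
f=viewer.grab_frame("scene"); g=viewer.grab_frame("top")
a=zoom(f,(260,160,360,260),5); b=zoom(g,(290,160,350,260),5); cv2.imwrite("pics/a1.png",np.hstack([a,b]))
E
```

```text
time: 1.93
eef_pos: [0.5894, -0.0277, 0.1093]
tool_rot: [-0.001, 0.613, 0.79, -0.001]
contact_force: [-1.0, 0.4, 0.7]
grip_width: 0.0448
grasp_force: 0.0
```

View pics/a1.png

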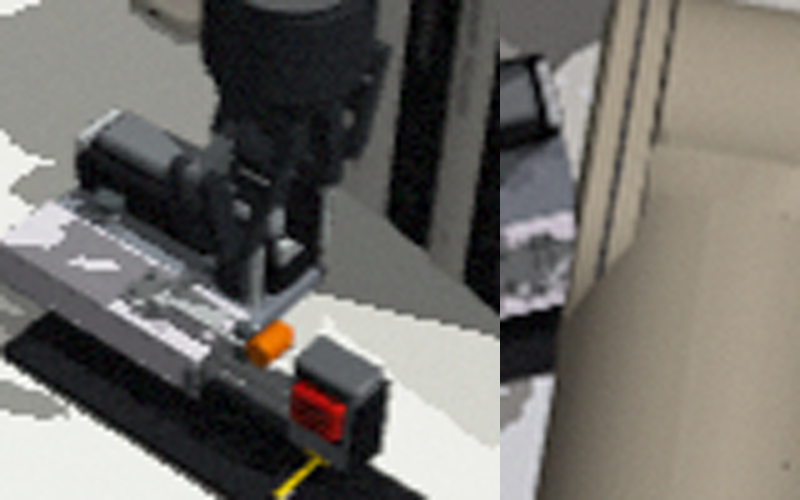

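The fingers are above the knob in the scene view, while the arm blocks the top view. I'll descend and pinch with low force.

```bash
python3 -m pendant '[{"dx":1,"dy":-1,"dz":-20,"rx":0,"ry":0,"rz":0,"gripper":45},{"dx":1,"dy":-1,"dz":-40,"rx":0,"ry":0,"rz":0,"gripper":45},{"dx":1,"dy":-1,"dz":-58,"rx":0,"ry":0,"rz":0,"gripper":45},{"dx":1,"dy":-1,"dz":-58,"rx":0,"ry":0,"rz":0,"gripper":45},{"dx":1,"dy":-1,"dz":-58,"rx":0,"ry":0,"rz":0,"gripper":15},{"dx":1,"dy":-1,"dz":-58,"rx":0,"ry":0,"rz":0,"gripper":15},{"dx":1,"dy":-1,"dz":-58,"rx":0,"ry":0,"rz":0,"gripper":15},{"dx":1,"dy":-1,"dz":-58,"rx":0,"ry":0,"rz":0,"gripper":15}]' 20
```

```text
time: 2.7
eef_pos: [0.5911, -0.0277, 0.0535]
tool_rot: [-0.0, 0.612, 0.791, 0.001]
contact_force: [-5.3, 2.3, 6.2]
grip_width: 0.0209
grasp_force: 26.1
```

```bash
python3 -m pendant '[{"dx":0,"dy":1,"dz":10,"rx":0,"ry":0,"rz":0,"gripper":15},{"dx":-1,"dy":4,"dz":19,"rx":0,"ry":0,"rz":0,"gripper":15},{"dx":-2,"dy":8,"dz":27,"rx":0,"ry":0,"rz":0,"gripper":15},{"dx":-3,"dy":13,"dz":35,"rx":0,"ry":0,"rz":0,"gripper":15},{"dx":-5,"dy":19,"dz":42,"rx":0,"ry":0,"rz":0,"gripper":15},{"dx":-7,"dy":26,"dz":49,"rx":0,"ry":0,"rz":0,"gripper":15},{"dx":-9,"dy":35,"dz":53,"rx":0,"ry":0,"rz":0,"gripper":15},{"dx":-11,"dy":43,"dz":57,"rx":0,"ry":0,"rz":0,"gripper":15}]'
```

```text
time: 3.37
eef_pos: [0.5801, 0.0147, 0.1102]
tool_rot: [0.001, 0.613, 0.79, 0.0]
contact_force: [-0.5, -1.5, -1.3]
grip_width: 0.021
grasp_force: 21.1
```

```bash
python3 -m pendant '[{"dx":-2,"dy":9,"dz":2,"rx":0,"ry":0,"rz":0,"gripper":15},{"dx":-5,"dy":18,"dz":3,"rx":0,"ry":0,"rz":0,"gripper":15},{"dx":-7,"dy":28,"dz":2,"rx":0,"ry":0,"rz":0,"gripper":15},{"dx":-9,"dy":37,"dz":0,"rx":0,"ry":0,"rz":0,"gripper":15},{"dx":-12,"dy":45,"dz":-4,"rx":0,"ry":0,"rz":0,"gripper":15},{"dx":-14,"dy":54,"dz":-8,"rx":0,"ry":0,"rz":0,"gripper":15},{"dx":-16,"dy":63,"dz":-16,"rx":0,"ry":0,"rz":0,"gripper":15},{"dx":-18,"dy":71,"dz":-26,"rx":0,"ry":0,"rz":0,"gripper":15}]'
python3 -m pendant '[{"dx":0,"dy":0,"dz":0,"rx":0,"ry":0,"rz":0,"gripper":15},{"dx":0,"dy":0,"dz":0,"rx":0,"ry":0,"rz":0,"gripper":15},{"dx":0,"dy":0,"dz":0,"rx":0,"ry":0,"rz":0,"gripper":45},{"dx":0,"dy":0,"dz":0,"rx":0,"ry":0,"rz":0,"gripper":45},{"dx":0,"dy":0,"dz":0,"rx":0,"ry":0,"rz":0,"gripper":45},{"dx":0,"dy":0,"dz":20,"rx":0,"ry":0,"rz":0,"gripper":55},{"dx":0,"dy":0,"dz":45,"rx":0,"ry":0,"rz":0,"gripper":55},{"dx":0,"dy":0,"dz":70,"rx":0,"ry":0,"rz":0,"gripper":55}]'
```

```text
time: 4.03
eef_pos: [0.5616, 0.0889, 0.0839]
tool_rot: [-0.001, 0.612, 0.791, 0.001]
contact_force: [-6.0, 3.2, 7.5]
grip_width: 0.0211
grasp_force: 24.0
time: 4.7
eef_pos: [0.5616, 0.0852, 0.1535]
tool_rot: [-0.0, 0.613, 0.79, -0.001]
contact_force: [0.6, 0.2, 1.3]
grip_width: 0.055
grasp_force: 0.0
```

```bash
python3 -m pendant '[{"dx":37,"dy":-155,"dz":0,"rx":0,"ry":0,"rz":0,"gripper":55},{"dx":37,"dy":-155,"dz":0,"rx":0,"ry":0,"rz":0,"gripper":55},{"dx":37,"dy":-155,"dz":0,"rx":0,"ry":0,"rz":0,"gripper":55},{"dx":37,"dy":-155,"dz":-30,"rx":0,"ry":0,"rz":0,"gripper":55},{"dx":37,"dy":-155,"dz":-60,"rx":0,"ry":0,"rz":0,"gripper":55},{"dx":37,"dy":-155,"dz":-60,"rx":0,"ry":0,"rz":0,"gripper":55}]'
python3 - <<'E'
from bench import viewer; from h import *
f=viewer.grab_frame("scene"); g=viewer.grab_frame("top")
a=zoom(f,(250,160,350,260),5); b=zoom(g,(240,165,300,265),5); cv2.imwrite("pics/a2.png",np.hstack([a,b]))
E
```

```text
time: 5.2
eef_pos: [0.5958, -0.0723, 0.0878]
tool_rot: [-0.002, 0.614, 0.789, -0.003]
contact_force: [-1.7, 0.3, -1.3]
grip_width: 0.0551
grasp_force: 0.0
```

View pics/a2.png

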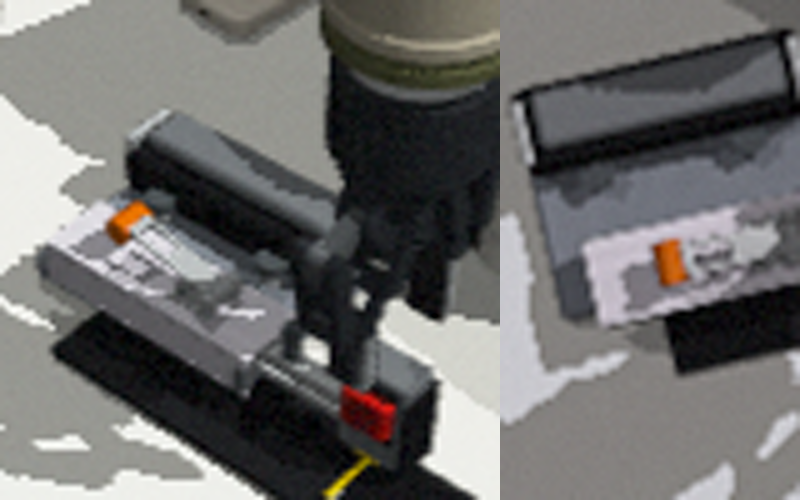

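The hasp is folded back (orange knob at (130,222) in the crop) and the fingers are over the head. I'll lower and squeeze.

```bash
python3 -m pendant '[{"dx":0,"dy":0,"dz":0,"rx":0,"ry":0,"rz":0,"gripper":55},{"dx":0,"dy":0,"dz":-20,"rx":0,"ry":0,"rz":0,"gripper":55},{"dx":0,"dy":0,"dz":-40,"rx":0,"ry":0,"rz":0,"gripper":55},{"dx":0,"dy":0,"dz":-60,"rx":0,"ry":0,"rz":0,"gripper":55},{"dx":0,"dy":0,"dz":-60,"rx":0,"ry":0,"rz":0,"gripper":55},{"dx":0,"dy":0,"dz":-60,"rx":0,"ry":0,"rz":0,"gripper":55}]' 35
```

```text
time: 5.8
eef_pos: [0.5994, -0.0683, 0.0341]
tool_rot: [0.0, 0.612, 0.791, 0.0]
contact_force: [0.1, 0.1, 0.7]
grip_width: 0.0555
grasp_force: 0.0
```

```bash
python3 -m pendant '[{"dx":0,"dy":0,"dz":0,"rx":0,"ry":0,"rz":0,"gripper":10},{"dx":0,"dy":0,"dz":0,"rx":0,"ry":0,"rz":0,"gripper":10},{"dx":0,"dy":0,"dz":0,"rx":0,"ry":0,"rz":0,"gripper":10},{"dx":0,"dy":0,"dz":0,"rx":0,"ry":0,"rz":0,"gripper":10},{"dx":0,"dy":0,"dz":0,"rx":0,"ry":0,"rz":0,"gripper":10},{"dx":0,"dy":0,"dz":0,"rx":0,"ry":0,"rz":0,"gripper":10}]' 35
```

```text
time: 6.3
eef_pos: [0.6007, -0.069, 0.0352]
tool_rot: [0.001, 0.612, 0.791, 0.001]
contact_force: [2.0, 1.9, 7.2]
grip_width: 0.0245
grasp_force: 37.0
```

The grip width shows the button is in. I'll draw 100 mm along the punch's −y.

```bash
python3 -m pendant '[{"dx":3,"dy":-10,"dz":0,"rx":0,"ry":0,"rz":0,"gripper":10},{"dx":6,"dy":-24,"dz":0,"rx":0,"ry":0,"rz":0,"gripper":10},{"dx":10,"dy":-39,"dz":0,"rx":0,"ry":0,"rz":0,"gripper":10},{"dx":14,"dy":-54,"dz":0,"rx":0,"ry":0,"rz":0,"gripper":10},{"dx":18,"dy":-69,"dz":0,"rx":0,"ry":0,"rz":0,"gripper":10},{"dx":22,"dy":-85,"dz":0,"rx":0,"ry":0,"rz":0,"gripper":10},{"dx":25,"dy":-97,"dz":0,"rx":0,"ry":0,"rz":0,"gripper":10},{"dx":25,"dy":-97,"dz":0,"rx":0,"ry":0,"rz":0,"gripper":10}]'
python3 -m pendant '[{"dx":0,"dy":0,"dz":0,"rx":0,"ry":0,"rz":0,"gripper":10},{"dx":0,"dy":0,"dz":0,"rx":0,"ry":0,"rz":0,"gripper":10}]'
python3 - <<'E'
from bench import viewer; from h import *
import pickle
np.set_printoptions(precision=4,suppress=True)
f=viewer.grab_frame("scene"); g=viewer.grab_frame("top"); pickle.dump((f,g),open("f1.pkl","wb"))
B={"s":(250,175,390,305),"t":(235,165,405,245)}
for c in HSV: print(c,"S",blobs(f,c,B["s"]),"T",blobs(g,c,B["t"]))
a=zoom(f,(310,230,370,305),8); b=zoom(g,(350,175,390,250),8); cv2.imwrite("pics/a3.png",np.hstack([a,b]))
E
```

```text
time: 6.97
eef_pos: [0.6257, -0.168, 0.0352]
tool_rot: [0.001, 0.613, 0.79, 0.001]
contact_force: [-1.7, 3.6, 13.5]
grip_width: 0.0241
grasp_force: 36.7
time: 7.13
eef_pos: [0.6251, -0.1658, 0.0352]
tool_rot: [0.001, 0.612, 0.791, 0.001]
contact_force: [-2.5, 4.4, 10.9]
grip_width: 0.0244
grasp_force: 35.5
red S [([346, 283, 9, 8, 42], [350.17, 286.17])] T []
orange S [([272, 200, 8, 7, 26], [275.46, 202.85])] T [([271, 213, 6, 9, 33], [273.55, 217.27])]
yellow S [([349, 270, 10, 11, 24], [352.92, 275.88])] T []
```

View pics/a3.png

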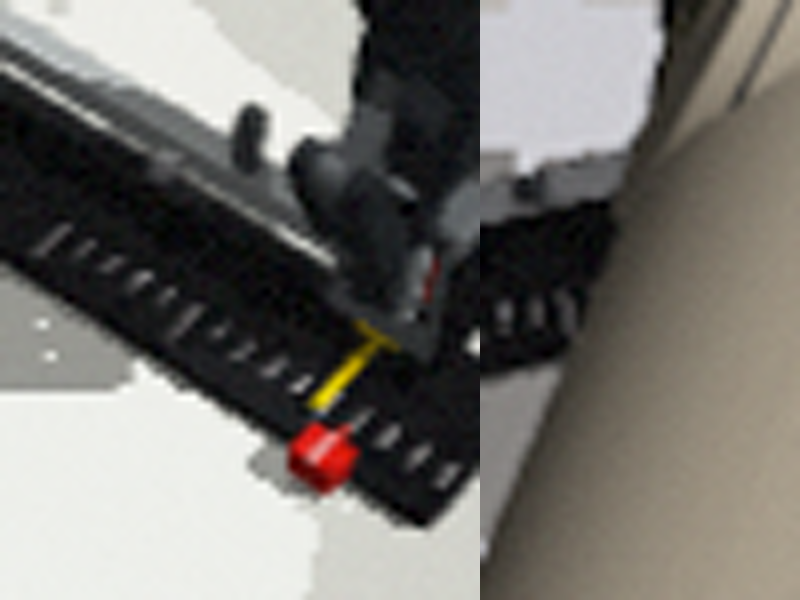

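The pointer tip is at crop (318,405) and the marker's finger runs from about (345,432) to (360,413), so there are roughly 8–9 mm still to go. I'll compute it.

```bash
python3 - <<'E'
from h import *; import pickle
f,g=pickle.load(open("f1.pkl","rb")); d=pickle.load(open("f0.pkl","rb"))
a=np.radians(14.5); n=np.array([np.sin(a),-np.cos(a),0]); x=np.array([np.cos(a),np.sin(a),0])
v=lambda X,Y:((X+.5)/8-.5+310,(Y+.5)/8-.5+230)
s=lambda P:(1e3*np.array([x@P,n@P])).round(1)
print("pointer blob",s(plane(f,(352.92,275.88),.0125)),"tip",s(plane(f,v(318,405),.0135)),"root",s(plane(f,v(378,346),.0135)))
print("marker blob z.010",s(plane(f,(350.17,286.17),.010)),"z.013",s(plane(f,(350.17,286.17),.013)),"finger",s(plane(f,v(345,432),.0135)),s(plane(f,v(360,413),.0135)))
p0=s(plane(d["scene"],(319.46,254.75),.0125)); print("home pointer",p0, "top",s(plane(d["top"],(341.16,215.42),.0125)),"marker top",s(plane(d["top"],(385,214.5),.012)))
hs=cv2.cvtColor(f["image"],cv2.COLOR_BGR2HSV)
c=f["image"][276:292,344:362]
for r in hs[276:292,344:362]: print(" ".join("%3d/%3d/%3d"%tuple(p) for p in r))
E
```

```text
pointer blob [536.8 314.7] tip [520.1 315.5] root [549.8 317.1]
marker blob z.010 [509.4 325.3] z.013 [507.3 326.3] finger [516.9 326.8] [525.5 326.4]
home pointer [538.8 215.2] top [533.7 216.3] marker top [509.6 325.8]
140/  7/104  85/ 46/ 33  90/ 15/ 33 113/ 31/ 33 126/ 35/ 36 105/ 17/ 30 110/ 36/ 21  21/153/ 50  26/230/141  26/255/203  26/244/135 167/ 89/ 20 133/112/ 16  45/ 36/ 14 124/105/ 17  96/128/ 10  18/213/  6 128/ 73/ 14
100/ 41/ 37 126/ 73/ 35 100/ 23/ 34 150/  3/ 79  23/  8/124  90/ 26/ 30  23/102/ 45  27/246/148  27/255/228  26/255/148  10/ 53/ 29 132/ 53/ 24   0/  0/ 21  40/ 51/ 15 150/ 49/ 21  90/ 43/  6  60/ 93/ 11 158/113/  9
120/ 34/ 37 138/ 36/ 35 150/  3/ 98  10/  5/154 128/ 22/ 46  12/ 44/ 29  27/216/139  28/246/228  27/237/160  54/ 43/ 30  83/ 57/ 18 130/ 67/ 23 128/ 38/ 27  98/ 51/ 20 120/ 12/ 21 140/ 45/ 17 123/182/ 14 100/ 40/ 19
120/ 18/ 29   0/  0/ 34 113/ 32/ 32   0/ 51/ 25  10/ 29/ 26  27/227/138  28/253/235  25/188/202  30/  3/102 120/ 29/ 26  75/ 44/ 23 150/ 36/ 21  90/ 41/ 25 131/ 78/ 26 138/ 58/ 22  98/ 41/ 25 105/ 30/ 17 140/ 61/ 25
110/ 26/ 30 135
[... 1876 characters left out ...]
/ 23 107/ 81/ 22 137/ 96/ 24  83/ 26/ 39 145/ 25/ 61
 45/ 10/153  23/ 14/145   3/ 55/126   0/171/ 91   3/217/ 88 179/229/ 89   1/225/111   2/224/157   1/226/152 179/216/104 110/ 81/ 19 120/ 36/ 28 120/  9/ 27  75/ 41/ 25 110/ 33/ 23 127/115/ 20 125/ 61/ 25 144/ 58/ 22
 43/ 12/152  39/ 12/143  10/ 14/109   9/ 24/105   2/115/ 93 179/222/ 84   1/250/ 96   1/210/131   0/149/128  25/ 21/ 74  15/ 16/ 32  78/ 64/ 20 105/ 51/ 30  75/ 51/ 20 105/ 18/ 28 135/ 21/ 24 150/ 40/ 19  78/ 47/ 27
 45/  7/228  24/  8/151  24/  9/143  30/  7/110  15/ 19/108   5/ 80/105   2/148/124   2/ 82/162  33/ 12/191  30/ 12/109  23/ 11/ 96  50/ 15/ 52 120/ 17/ 15 100/ 45/ 17 165/ 22/ 23 105/ 59/ 26  75/ 21/ 24 120/ 28/ 27
```

The two estimates give 9.8 and 11 mm remaining. I'll draw 10 mm more and recheck.

```bash
python3 -m pendant '[{"dx":1,"dy":-4,"dz":0,"rx":0,"ry":0,"rz":0,"gripper":10},{"dx":2,"dy":-8,"dz":0,"rx":0,"ry":0,"rz":0,"gripper":10},{"dx":2.5,"dy":-10,"dz":0,"rx":0,"ry":0,"rz":0,"gripper":10},{"dx":2.5,"dy":-10,"dz":0,"rx":0,"ry":0,"rz":0,"gripper":10},{"dx":2.5,"dy":-10,"dz":0,"rx":0,"ry":0,"rz":0,"gripper":10},{"dx":2.5,"dy":-10,"dz":0,"rx":0,"ry":0,"rz":0,"gripper":10}]'
python3 - <<'E'
from bench import viewer; from h import *
import pickle
f=viewer.grab_frame("scene"); pickle.dump(f,open("f2.pkl","wb"))
B=(250,175,390,305)
for c in HSV: print(c,"S",blobs(f,c,B))
a=np.radians(14.5); n=np.array([np.sin(a),-np.cos(a),0])
for c,z in(("yellow",.0125),("red",.0115)):
    for s,p in blobs(f,c,B): print(c,1e3*n@plane(f,p,z))
cv2.imwrite("pics/a4.png",zoom(f,(330,255,375,300),13))
E
```

```text
time: 7.73
eef_pos: [0.6276, -0.1755, 0.0352]
tool_rot: [0.001, 0.612, 0.791, 0.001]
contact_force: [-2.7, 5.1, 10.6]
grip_width: 0.0239
grasp_force: 35.5
red S [([346, 283, 9, 9, 42], [350.1, 286.52])]
orange S [([272, 200, 8, 7, 26], [275.46, 202.85])]
yellow S [([352, 273, 10, 10, 25], [356.64, 278.0])]
yellow 324.75885323368914
red 326.21785287098555
```

View pics/a4.png

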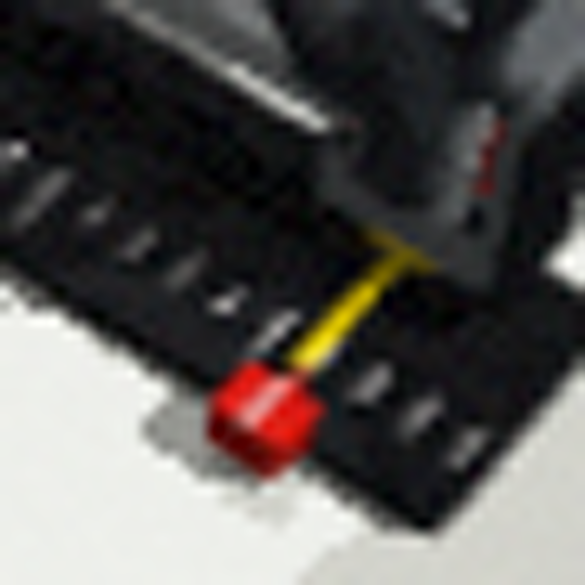

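The pointer and the marker's white stripe and finger are in line: extending the pointer from (305,360) passes through the stripe at (268,397). The marker hasn't moved. I'll let it settle, check, and hand in.

```bash
python3 -m pendant '[{"dx":0.1,"dy":-0.5,"dz":0,"rx":0,"ry":0,"rz":0,"gripper":10},{"dx":0.1,"dy":-0.5,"dz":0,"rx":0,"ry":0,"rz":0,"gripper":10},{"dx":0.1,"dy":-0.5,"dz":0,"rx":0,"ry":0,"rz":0,"gripper":10},{"dx":0.1,"dy":-0.5,"dz":0,"rx":0,"ry":0,"rz":0,"gripper":10},{"dx":0.1,"dy":-0.5,"dz":0,"rx":0,"ry":0,"rz":0,"gripper":10},{"dx":0.1,"dy":-0.5,"dz":0,"rx":0,"ry":0,"rz":0,"gripper":10},{"dx":0.1,"dy":-0.5,"dz":0,"rx":0,"ry":0,"rz":0,"gripper":10},{"dx":0.1,"dy":-0.5,"dz":0,"rx":0,"ry":0,"rz":0,"gripper":10}]'
python3 - <<'E'
from bench import viewer,ctrl; from h import *
f=viewer.grab_frame("scene"); B=(250,175,390,305)
a=np.radians(14.5); n=np.array([np.sin(a),-np.cos(a),0])
r={c:[1e3*n@plane(f,p,z) for s,p in blobs(f,c,B)] for c,z in(("yellow",.0125),("red",.0115))}
print(r)
if abs(r["red"][0]-r["yellow"][0])<2: print(ctrl.sign_off())
E
```

```text
time: 8.45
eef_pos: [0.6277, -0.1758, 0.0352]
tool_rot: [0.0, 0.612, 0.791, 0.001]
contact_force: [-2.9, 4.3, 11.3]
grip_width: 0.0244
grasp_force: 35.5
{'yellow': [np.float64(325.2011244930195)], 'red': [np.float64(325.96024089989925)]}
the job is handed in; nothing more can be done
None
```

I handed the job in with the hasp folded back, the button squeezed in, and the head still gripped (about 35 N); the last picture put the pointer about 1 mm from the marker along the ruler, and sign-off returned no verdict.

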